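Make up a slitter tooling pack and kit its board

ROBOT

A 7-joint arm with a two-finger parallel gripper is mounted at the origin on the work surface. World frame = base frame: x ahead of the robot, y to its left, z up, the work surface at z = 0. Lengths are in m, angles in degrees, forces in N, time in s.
With the tool pointing down it reaches from about 0.425 to 0.875 m from the base axis. Payload 4.7 kg.
Tool frame: the origin (TCP) lies between the finger pads; the fingertips stand 17 mm ahead of it and the grasp point (between the pads) lies 2 mm behind it; z points along the fingers, y is the line along which they close (so a half turn about z gives the same grasp; the last joint's range is limited). The gripper opens to 87 mm and grips with 3 to 60 N. Pads are 19 mm wide; open, the fingers measure 117 mm over their backs; the gripper's body (75 mm by 190 mm) begins 51 mm behind the grasp point.
Start: joints at [69.219, 18.392, -4.016, 83.108, 1.295, 78.541, -3.26], TCP at [0.239, -0.604, 0.24] pointing down, gripper open.
Joint ranges: [-163.93, 163.93], [-17.29, 119.83], [-79.2, 71.16], [3.27, 140.29], [-89.18, 269.18], [5.43, 117.66], [-154.24, 154.24]. Speed limits (degrees/s): [147.25, 147.25, 180, 180, 180, 180, 180].

INTERFACE

Orientations are given as [roll, pitch, yaw] about the fixed x, y, z axes, in that order (R = Rz(yaw) Ry(pitch) Rx(roll)).
In Python, from plant import status, vision, bot gives the robot as it stands.
- The arm moves only by the shell command python3 -m inch 'ROWS' [OPENING]. ROWS is a JSON object of lists of equal length, an entry for each row: "slide": the shift along the tool's x, y, z as a fraction of full scale, a list of three; "twist": the turn about the tool's z as a fraction of full scale. In form: {"slide": [[x, y, z], ...], "twist": [twist, ...]}. A call has 1 to 20 rows; each row is the pose to reach, as a shift and turn from the pose commanded when the call began, along the tool's axes at that moment, turning the shorter way round; what a row does not reach only later rows make up. Full scale, the value 1, is 500 mm for a shift and 180 degrees for a turn. A row lasts 1/12 s, in which the tool goes at most 41.7 mm and 7.16 degrees, less where a joint would pass 70% of its speed; a pose out of reach is approached as far as the arm can. A call with a number of a shift or a turn outside -1 to 1 is refused whole. A call with a gripper value outside its range is refused whole. OPENING is the opening, from 0 (shut) to 1 (fully open), set as the call begins (- or left out, the last holds). The fingers move at their own pace and stop on an object; the grip force is fixed at half the most. Time passes only in rows, so rows that repeat a pose let the fingers close. It gives the time, the measured TCP pose, the force, the opening and the grip force at its end, in the units of the state.
- status.observe(): the state, without advancing time (a new reading comes with each control period).
- vision.snapshot(name): name is "scene" or "top"; returns the picture (480x640x3 uint8, blue, green, red); there is no depth.
- vision.camera_model(name): a dict with "camera_matrix" (3x3 intrinsics, pixels), "world_to_cam" (4x4, takes a point from world to camera coordinates). Camera axes: x right, y up, looking along -z (the intrinsics and any distortion apply to the point x, -y, -z); pixel columns grow to the right and rows downward; lengths in m; the calibration is good to about 2 mm. A picture is of the moment at which its call begins. camera_model takes no time and is no camera call.
- bot.finish_job(): hands the job in; it is judged then, once.
The state is a dict: "clock": time; "q": joint angles; "dq": joint speeds; "joint_torque": joint torques, N m; "tcp_pos": TCP position; "ee_rot": TCP orientation; "contact_force": force on the tool from outside, world axes, zero at the start; "torque": the same for the moment, N m; "gripper_width": finger opening in m; "finger_force": force on a finger pad.
Only numpy, scipy, OpenCV 4.12 (cv2) and the standard library are available. Lean on these libraries where they do the work, as an engineer would, in place of code of your own. Each camera call takes 0.05 s, during which the arm holds its last target. There are 200 camera calls.

TASK

Make up the tooling pack on the upright arbor stub: thread the thick spacer on first so that it sits on the yellow base, then the wide thin knife ring, then the small narrow spacer on top, each lying flat. Also lay the hexagonal lock nut inside the hexagon drawn on the plywood board and the gauge block inside the drawn rectangle, both flat and squared up with their outlines. Set everything down rather than dropping it, and leave the grease tin and the wrench where they are.

Things in the scene. Friction and masses are not known exactly. Their poses are not given: they have to be found in the camera images.
- thick_spacer: Loose plain steel ring, the tallest of three: outside diameter 56, bore 30, height 28 mm, about 0.4 kg, lying flat in the near half of the table. Origin: centre of its underside, z up; its yaw means nothing.
- knife_ring: Loose plain steel ring, the widest and thinnest of three: outside diameter 66, bore 30, height 10 mm, about 0.2 kg, lying flat. Origin: centre of its underside, z up; its yaw means nothing.
- narrow_spacer: Loose plain steel ring, the smallest across of three: outside diameter 46, bore 30, height 16 mm, about 0.12 kg, lying flat. Origin: centre of its underside, z up; its yaw means nothing.
- lock_nut: Loose steel hexagonal nut, 46 mm across flats, 53 mm across corners, open 24 mm hexagonal bore, height 20 mm, about 0.2 kg, lying flat. Origin: centre of its underside, z up; its x axis is square to a pair of flats (a pair of flats every 60 degrees).
- gauge_block: Loose solid steel bar, 80 mm long (its x), 26 mm wide (its y), 20 mm high, about 0.3 kg, lying flat. Origin: centre of its underside, z up.
- arbor_stub: Fixed stand: round yellow base, diameter 84, 10 mm thick, with an upright dark steel post of diameter 22 mm in its middle, whose top is 66 mm above the table (the last 9 mm taper to diameter 10). Origin: centre of the base's underside, on the table. The three rings fit over the post with 4 mm to spare all round; threaded in order their undersides come to 10, 38 and 48 mm above the table. It stands in the far half of the table, left or right.
- hex_outline: Regular hexagon drawn in black line on a fixed plywood board (116 x 240 mm, top 8 mm above the table) in the far half of the table, on the other side from the stub: 58 mm across flats. Origin: its centre, on the board's top; its x axis is square to a pair of flats. The lock nut's place.
- bar_outline: Rectangle drawn in black line on the same plywood board, 92 mm (its x) by 38 mm (its y), about 130 mm from the hexagon's centre. Origin: its centre, on the board's top. The gauge block's place.
- grease_tin: Bystander: round tin with a red label, diameter 70, height 85 mm, upright at the far middle of the table. Origin: centre of its underside. Leave it alone.
- wrench: Bystander: steel wrench 180 mm long lying flat at the far left of the table. Origin: middle of its underside. Leave it alone.
Things that resemble listed ones, but are neither listed nor needed, are in the scene too. There is more than one size of the arbor_stub; the one meant has the size given above.

How it is judged:
By the outcome, as a careful person would: the job done as asked, in the order asked, and still so for the second after the job is handed in, with the robot touching nothing.
It also fails if it takes over 131 s, if anything falls off the work surface, if the arm or the gripper's body presses on something with over 40 N, if the wrist force passes 120 N, or if a joint passes its speed limit or range.

## Working session

There is one attempt and no reset: what is moved stays moved. The work goes in short steps, Python scripts to look and compute and a shell command to move; the robot and the scene stay as the last step left them, time stands still between calls to the robot, and variables do not carry over. Pictures are saved under pics/ and viewed, at most 14 in all, crops included, and the job is handed in when it is done.

```bash
ls; mkdir -p pics; python3 - <<'E'
from plant import status, vision, bot
import cv2
s=status.observe(); print(s)
for n in("scene","top"):
    cv2.imwrite(f"pics/{n}0.png",vision.snapshot(n)); print(vision.camera_model(n))
E
```

```text
pics
{'clock': 0.0, 'q': array([69.21807543, 18.438312  , -4.016127  , 83.17363506,  1.29708901,
       78.53827228, -3.25960575]), 'dq': array([-0.03581893,  0.01312853,  0.11252289,  0.05829893, -0.05846388,
        0.04501227,  0.03127353]), 'joint_torque': array([-1.95678736e-04, -4.91286349e+01, -4.03940147e-01, -3.12532282e+01,
       -6.39695465e-02,  4.37951228e-02,  1.73227936e-04]), 'tcp_pos': array([ 0.23894025, -0.60395619,  0.23848112]), 'ee_rot': array([-1.79895137e+02,  7.41876448e-03,  2.15930292e+01]), 'contact_force': array([0.00765245, 1.24252593, 0.88589024]), 'torque': array([-0.03341385, -0.06845263,  0.06002586]), 'finger_force': 0.0, 'gripper_width': 0.08710843238048759}
{'camera_matrix': array([[438.09003437,   0.        , 318.18601215],
       [  0.        , 438.09003437, 235.53915803],
       [  0.        ,   0.        ,   1.        ]]), 'world_to_cam': array([[-0.86866439,  0.49514286, -0.01599181,  0.48732409],
       [-0.40180194, -0.68529249,  0.60739559,  0.25096677],
       [ 0.28978852,  0.53404845,  0.79423854, -1.12364613],
       [ 0.        ,  0.        ,  0.        ,  1.        ]])}
{'camera_matrix': array([[608.84186409,   0.        , 320.53492946],
       [  0.        , 608.84186409, 238.15506248],
       [  0.        ,   0.        ,   1.        ]]), 'world_to_cam': array([[-2.07628489e-02, -9.99784044e-01,  8.76987639e-04,
         6.32498696e-02],
       [ 9.84815922e-01, -2.03007661e-02,  1.72410786e-01,
        -6.00601385e-01],
       [-1.72355749e-01,  4.44341048e-03,  9.85024747e-01,
        -1.51433785e+00],
       [ 0.00000000e+00,  0.00000000e+00,  0.00000000e+00,
         1.00000000e+00]])}
```

View pics/top0.png

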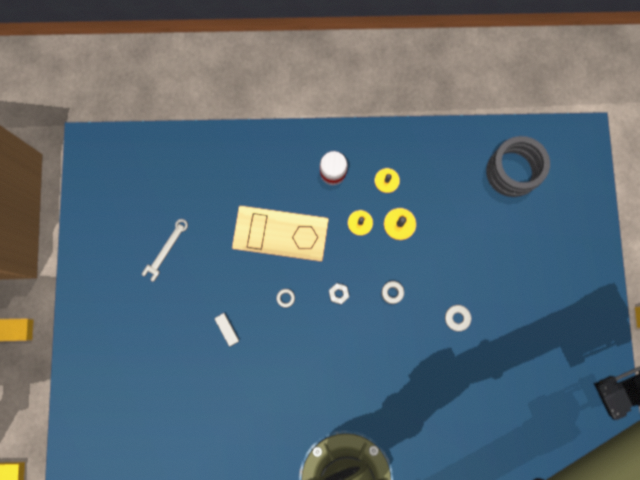

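View pics/scene0.png

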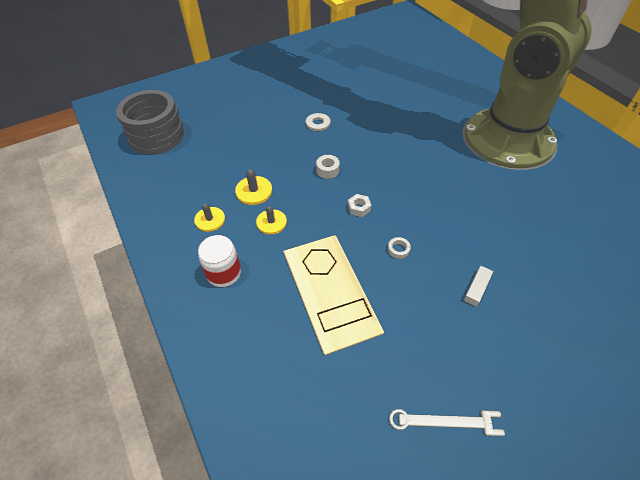

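The top view shows the stub candidates at (400,224), (360,222) and (387,180). The rings are at (458,318) for the knife, (393,292) for the thick and (285,298) for the narrow. The nut is at (339,293), the block at (227,330), and the board outlines at (305,237) for the hexagon and (257,231) for the bar. The tyres at (518,165) are scenery. I'll fit all of these to their sizes.

```bash
cat > h.py <<'E'
import numpy as np, cv2
from scipy.optimize import minimize
from plant import status, vision, bot
K=4
def project(n,P):
    c=vision.camera_model(n); P=np.c_[P,np.ones(len(P))]@c["world_to_cam"].T
    u=(P[:,:3]*[1,-1,-1])@c["camera_matrix"].T
    return u[:,:2]/u[:,2:]
def unproject(n,uv,z):
    c=vision.camera_model(n); R=c["world_to_cam"][:3,:3]; o=-R.T@c["world_to_cam"][:3,3]
    d=R.T@(np.linalg.solve(c["camera_matrix"],[*uv,1])*[1,-1,-1])
    return o+d*(z-o[2])/d[2]
def circ(d,n=48):
    a=np.arange(n)*2*np.pi/n; return np.c_[np.cos(a),np.sin(a)]*d/2
def hexa(af):
    a=np.radians(30+60*np.arange(6)); return np.c_[np.cos(a),np.sin(a)]*af/np.sqrt(3)
def rect(l,w): return np.array([[l,w],[-l,w],[-l,-w],[l,-w]])/2
def mask_at(img,uv,kind,r=45):
    """4x hull mask of the component nearest the seed pixel"""
    x0,y0=max(int(uv[0])-r,0),max(int(uv[1])-r,0)
    c=cv2.resize(img[y0:y0+2*r,x0:x0+2*r],None,fx=K,fy=K,interpolation=cv2.INTER_CUBIC)
    h,s,v=cv2.split(cv2.cvtColor(c,cv2.COLOR_BGR2HSV))
    if kind=="steel": m=(s<95)&(v>95)
    if kind=="yellow": m=(h>18)&(h<36)&(s>150)&(v>90)
    if kind=="line": m=(v<150)
    n,l,st,ce=cv2.connectedComponentsWithStats(m.astype(np.uint8))
    big=[i for i in range(1,n) if st[i,4]>250]
    def dist(i):
        p=np.argwhere(l==i)[:,::-1].astype(float); q=cv2.convexHull(p.astype(np.int32))
        return np.linalg.norm(q.reshape(-1,2).mean(0)-(np.array(uv)-[x0,y0])*K)
    i=min(big,key=dist)
    hull=cv2.convexHull(np.argwhere(l==i)[:,::-1].astype(np.int32))
    out=np.zeros(m.shape,np.uint8); cv2.fillConvexPoly(out,hull,1)
    return out,np.array([x0,y0])
def fit(n,img,uv,shape,z0,z1,kind,yaw0=None,size=False,period=180):
    m,o=mask_at(img,uv,kind)
    def cost(p):
        a=np.radians(p[2]) if yaw0 is not None else 0
        R=np.array([[np.cos(a),-np.sin(a)],[np.sin(a),np.cos(a)]])
        s=shape*(p[-1] if size else 1)@R.T+p[:2]/1000
        P=np.r_[np.c_[s,np.full(len(s),z0)],np.c_[s,np.full(len(s),z1)]]
        u=(project(n,P)-o+.5)*K-.5
        b=np.zeros_like(m); cv2.fillConvexPoly(b,cv2.convexHull(np.round(u*16).astype(np.int32)),1,shift=4)
        return float((b!=m).sum())
    x=unproject(n,uv,(z0+z1)/2)[:2]*1000
    best=None
    for y in ([0] if yaw0 is None else np.arange(0,period,15)):
        p=[*x]+([y] if yaw0 is not None else [])+([1.] if size else [])
        S=[np.array(p)]
        for k,st in enumerate([6,6]+([10] if yaw0 is not None else [])+([.08] if size else [])):
            q=np.array(p,float); q[k]+=st; S.append(q)
        r=minimize(cost,p,method="Nelder-Mead",options=dict(initial_simplex=S,xatol=.02,fatol=.5))
        if best is None or r.fun<best.fun: best=r
    return np.round(best.x,2), round(best.fun/m.sum(),3)
E
python3 - <<'E'
from h import *
T=dict(
thick=(circ(.056),0,.028,"steel",(393,292),(328,167)),
knife=(circ(.066),0,.010,"steel",(458,318),(318,122)),
narrow=(circ(.046),0,.016,"steel",(285,298),(399,248)),
nut=(hexa(.046),0,.020,"steel",(339,293),(360,205),60),
block=(rect(.08,.026),0,.020,"steel",(227,330),(479,286),180),
stubBig=(circ(.084),0,.010,"yellow",(400,224),(254,190)),
stubB=(circ(.084),0,.010,"yellow",(360,222),(271,221)),
stubC=(circ(.084),0,.010,"yellow",(387,180),(210,219)),
hexo=(hexa(.058),.008,.008,"line",(305,237),(320,262),60),
baro=(rect(.092,.038),.008,.008,"line",(257,231),(345,315),180))
I={n:cv2.imread(f"pics/{n}0.png") for n in("top","scene")}
for k,t in T.items():
    for n,uv in zip(("top","scene"),t[4:6]):
        yk=dict(yaw0=0,period=t[6]) if len(t)>6 else {}
        print(k,n,*fit(n,I[n],uv,*t[:4],size=True,**yk))
c=np.hstack([cv2.resize(I["top"][160:260,335:435],(500,500),interpolation=2),]); cv2.imwrite("pics/stubs.png",c)
E
```

```text
thick top [ 462.68 -132.73    1.09] 0.023
thick scene [ 459.14 -133.27    1.  ] 0.023
knife top [ 393.44 -300.65    1.07] 0.018
knife scene [ 390.68 -301.62    1.  ] 0.021
narrow top [454.25 145.56   1.11] 0.019
narrow scene [451.41 144.65   1.  ] 0.024
nut top [462.55   6.87 -17.54   1.15] 0.027
nut scene [459.37   5.88  41.81   1.05] 0.017Traceback (most recent call last):
  File "<stdin>", line 17, in <module>
  File "h.py", line 52, in fit
    r=minimize(cost,p,method="Nelder-Mead",options=dict(initial_simplex=S,xatol=.02,fatol=.5))
    res = _minimize_neldermead(fun, x0, args, callback, bounds=bounds,
                               **options)
    fxr = func(xr)
    fx = function(np.copy(x), *(wrapper_args + args))
  File "h.py", line 42, in cost
    u=(project(n,P)-o+.5)*K-.5
       ~~~~~~~^^^^^
  File "h.py", line 6, in project
    c=vision.camera_model(n); P=np.c_[P,np.ones(len(P))]@c["world_to_cam"].T
ValueError: time passes only in moves, steps and waits
```

```bash
sed -i 's/^K=4/K=4\nCM={n:vision.camera_model(n) for n in("top","scene")}/; s/c=vision.camera_model(n)/c=CM[n]/' h.py
cat > m0.py <<'E'
from h import *
T=dict(
block=(rect(.08,.026),0,.020,"steel",(227,330),(479,286),180),
stubBig=(circ(.084),0,.010,"yellow",(400,224),(254,190)),
stubB=(circ(.084),0,.010,"yellow",(360,222),(271,221)),
stubC=(circ(.084),0,.010,"yellow",(387,180),(210,219)),
hexo=(hexa(.058),.008,.008,"line",(305,237),(320,262),60),
baro=(rect(.092,.038),.008,.008,"line",(257,231),(345,315),180))
I={n:cv2.imread(f"pics/{n}0.png") for n in("top","scene")}
cv2.imwrite("pics/stubs.png",np.hstack([cv2.resize(I["top"][150:250,340:440],(400,400),interpolation=2),cv2.resize(I["scene"][150:250,180:280],(400,400),interpolation=2)]))
for k,t in T.items():
    for n,uv in zip(("top","scene"),t[4:6]):
        yk=dict(yaw0=0,period=t[6]) if len(t)>6 else {}
        print(k,n,*fit(n,I[n],uv,*t[:4],size=True,**yk))
E
python3 m0.py
```

```text
block top [375.97 298.27  27.05   1.09] 0.098
block scene [373.04 296.83  28.87   1.03] 0.056
stubBig top [ 644.99 -160.29    0.97] 0.008
stubBig scene [ 642.66 -161.59    0.97] 0.02
stubB top [650.41 -55.04   0.75] 0.011
stubB scene [648.41 -55.44   0.74] 0.034
stubC top [ 7.6496e+02 -1.3068e+02  7.4000e-01] 0.013
stubC scene [ 7.6324e+02 -1.3123e+02  7.4000e-01] 0.03
hexo top [ 668.08  183.25 -623.78    9.26] 0.0
hexo scene [611.16  91.28  -1.1    1.06] 0.01
baro top [121.82 219.48   9.71  14.71] 0.0
baro scene [629.6  219.   169.66   1.06] 0.057
```

View pics/stubs.png

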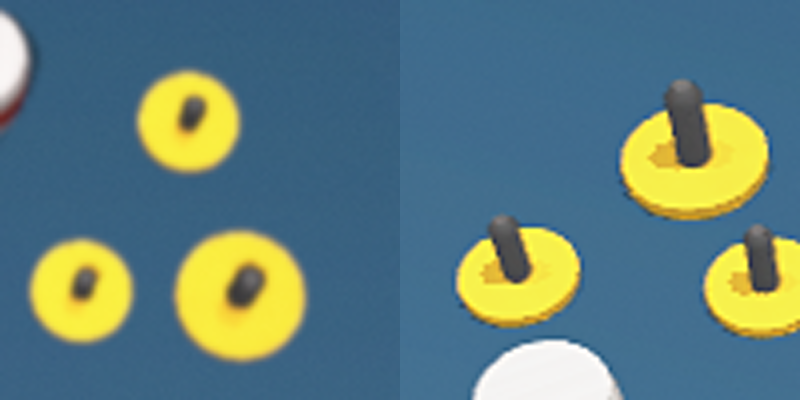

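Only the large stub matches the 84 mm base, at about (0.644, -0.161). The other two bases measure about 62 mm, and their posts are slimmer and shorter. I'll fix the outline masks from the saved pictures while moving above the thick spacer.

```bash
sed -i 's/    big=\[i for i.*/    H,W=m.shape\n    big=[i for i in range(1,n) if st[i,4]>250 and st[i,0]>0 and st[i,1]>0 and st[i,0]+st[i,2]<W and st[i,1]+st[i,3]<H]/; s/r=45):/r=45,vt=150):/; s/(v<150)/(v<vt)/' h.py
cat >> h.py <<'E'
def go(x,y,z,yaw):
    """slide and twist (fractions) from the present pose to a tool-down pose in mm, deg"""
    from scipy.spatial.transform import Rotation as R
    s=status.observe(); r=R.from_euler("xyz",s["ee_rot"],degrees=True)
    d=r.inv().apply(np.array([x,y,z])/1000-s["tcp_pos"])/.5
    dy=(yaw-s["ee_rot"][2]+180)%360-180
    print("slide",np.round(d,4),"twist",round(-dy/180,4),"q7",s["q"][6].round(1))
E
python3 - <<'E'
from h import *
I={n:cv2.imread(f"pics/{n}0.png") for n in("top","scene")}
import h
for k,sh,z,uvs,per in(("hex",hexa(.058),.008,((305,237),(320,262)),60),("bar",rect(.092,.038),.008,((257,231),(345,315)),180)):
    for n,uv in zip(("top","scene"),uvs):
        try:
            if n=="top":
                f=h.mask_at; h.mask_at=lambda i,u,kk: f(i,u,kk,r=28,vt=185)
            print(k,n,*fit(n,I[n],uv,sh,z,z,"line",yaw0=0,size=True,period=per))
        except Exception as e: print(k,n,repr(e))
        finally:
            if n=="top": h.mask_at=f
E
python3 -m inch '{"slide":[[0.76,-0.712,0.24],[0.76,-0.712,0.24],[0.76,-0.712,0.24],[0.76,-0.712,0.24],[0.76,-0.712,0.24],[0.76,-0.712,0.24],[0.76,-0.712,0.24],[0.76,-0.712,0.24],[0.76,-0.712,0.24],[0.76,-0.712,0.24],[0.76,-0.712,0.24],[0.76,-0.712,0.24],[0.76,-0.712,0.24],[0.76,-0.712,0.24],[0.76,-0.712,0.24],[0.76,-0.712,0.24]],"twist":[0.12,0.12,0.12,0.12,0.12,0.12,0.12,0.12,0.12,0.12,0.12,0.12,0.12,0.12,0.12,0.12]}'
python3 -c "from h import *; go(461,-133,22,0); cv2.imwrite('pics/s1.png',vision.snapshot('scene')); print(status.observe()['clock'])"
```

```text
hex top ValueError('min() iterable argument is empty')
hex scene [611.16  91.28  -1.1    1.06] 0.01
bar top ValueError('min() iterable argument is empty')
bar scene [629.6  219.   169.66   1.06] 0.057
clock: 1.43
tcp_pos: [0.461, -0.1342, 0.1193]
ee_rot: [180.0, 0.0, -0.0]
contact_force: [-0.2, -0.5, 0.6]
gripper_width: 0.0872
finger_force: 0.0
slide [ 1.000e-04 -2.400e-03  1.946e-01] twist -0.0001 q7 -78.9
1.4833
```

View pics/s1.png

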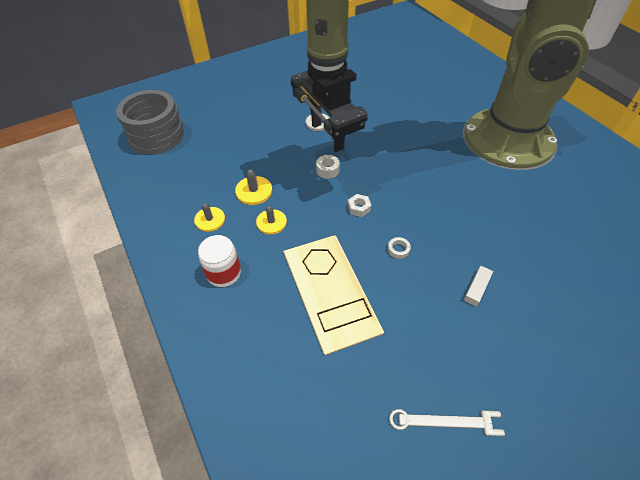

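The gripper stands open above the thick spacer (scene picture, about (328,167)). Next I descend, close and lift.

```bash
python3 -m inch '{"slide":[[0,-0.002,0.05],[0,-0.002,0.1],[0,-0.002,0.15],[0,-0.002,0.18],[0,-0.002,0.195],[0,-0.002,0.195]],"twist":[0,0,0,0,0,0]}'
python3 -m inch '{"slide":[[0,0,0],[0,0,0],[0,0,0],[0,0,0],[0,0,0],[0,0,0],[0,0,0],[0,0,0]],"twist":[0,0,0,0,0,0,0,0]}' 0
python3 -c "from h import *; go(643.8,-161,22,0)"
```

```text
clock: 1.98
tcp_pos: [0.4598, -0.1337, 0.0206]
ee_rot: [-180.0, 0.2, -0.2]
contact_force: [0.1, 0.4, 0.3]
gripper_width: 0.0868
finger_force: 0.0
clock: 2.65
tcp_pos: [0.4619, -0.1327, 0.0226]
ee_rot: [180.0, -0.0, -0.0]
contact_force: [-0.9, 0.8, 5.0]
gripper_width: 0.0557
finger_force: 30.0
slide [0.3638 0.0566 0.0014] twist -0.0001 q7 -83.0
```

```bash
python3 -m inch '{"slide":[[0,0,-0.02],[0,0,-0.06],[0,0,-0.12],[0.05,0.01,-0.18],[0.12,0.02,-0.18],[0.19,0.03,-0.18],[0.26,0.04,-0.18],[0.32,0.05,-0.18],[0.355,0.055,-0.18],[0.364,0.0565,-0.18],[0.364,0.0565,-0.18],[0.364,0.0565,-0.18],[0.364,0.0565,-0.18],[0.364,0.0565,-0.18]],"twist":[0,0,0,0,0,0,0,0,0,0,0,0,0,0]}'
python3 -c "
from h import *
for n in ('scene','top'):
    i=vision.snapshot(n); cv2.imwrite(f'pics/{n}2.png',i)
i=cv2.imread('pics/scene2.png'); t=cv2.imread('pics/top2.png')
cv2.imwrite('pics/c2.png',np.hstack([cv2.resize(i[120:220,200:300],(400,400),interpolation=2),cv2.resize(t[170:270,350:450],(400,400),interpolation=2)]))
z=status.observe()['tcp_pos'][2]-.0226
print(z,project('scene',np.array([[.6438,-.161,z+.014]])),project('top',np.array([[.6438,-.161,z+.014]])))"
```

```text
clock: 3.82
tcp_pos: [0.6421, -0.1609, 0.1121]
ee_rot: [180.0, 0.1, -0.0]
contact_force: [-0.0, 0.3, -4.6]
gripper_width: 0.056
finger_force: 30.0
0.08976387578594368 [[246.78960605 158.39325878]] [[404.81632132 216.34682094]]
```

View pics/c2.png

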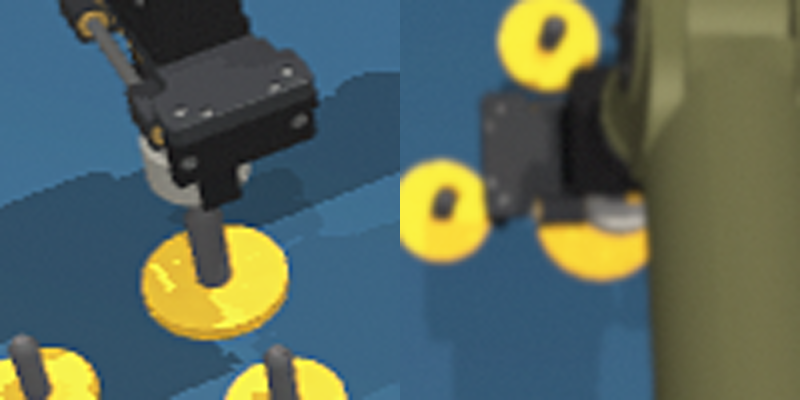

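```bash
cat >> h.py <<'E'
def cols(img,r0,r1,c0,c1):
    c=cv2.resize(img[r0:r1,c0:c1],None,fx=K,fy=K,interpolation=cv2.INTER_CUBIC)
    h,s,v=cv2.split(cv2.cvtColor(c,cv2.COLOR_BGR2HSV)); m=((s<80)&(v>100)).astype(np.uint8)
    m=cv2.morphologyEx(m,cv2.MORPH_OPEN,np.ones((7,7)))
    p=np.argwhere(m)[:,1]; return (p.min()+.5)/K-.5+c0,(p.max()+.5)/K-.5+c0
def ringx(img,d,z0,z1,y,x0,box):
    """x of a held ring from its left and right limits in the scene view, y known"""
    l,r=cols(img,*box)
    def lim(x):
        s=circ(d)+[x,y]; u=project("scene",np.r_[np.c_[s,np.full(len(s),z0)],np.c_[s,np.full(len(s),z1)]])[:,0]
        return u.min(),u.max()
    xs=np.arange(x0-.01,x0+.01,.0001)
    L=np.array([lim(x) for x in xs])
    print("limits",l,r,"model",lim(x0),"x left",xs[np.abs(L[:,0]-l).argmin()].round(4),"right",xs[np.abs(L[:,1]-r).argmin()].round(4))
E
python3 -c "
from h import *
i=cv2.imread('pics/scene2.png'); s=status.observe(); print(s['tcp_pos'])
z=s['tcp_pos'][2]-.0226
ringx(i,.056,z,z+.028,s['tcp_pos'][1]-.0006,s['tcp_pos'][0],(152,172,228,272))
go(643.8,-161,112,0)"
```

```text
[ 0.64266894 -0.16104563  0.11236388]
limits 234.375 262.125 model (np.float64(232.95018460853666), np.float64(260.9643075990583)) x left 0.6394 right 0.6399
slide [ 0.0023 -0.0001  0.0007] twist -0.0001 q7 -86.3
```

In one scale the ring sits about 3 mm short in x of the post (scene view limits at columns 234.4 and 262.1). I'll shift it +2.4 mm and lower it.

```bash
python3 -m inch '{"slide":[[0.0048,0,0],[0.0048,0,0.02],[0.0048,0,0.04],[0.0048,0,0.06],[0.0048,0,0.08],[0.0048,0,0.1],[0.0048,0,0.12],[0.0048,0,0.135],[0.0048,0,0.145],[0.0048,0,0.15],[0.0048,0,0.15],[0.0048,0,0.15]],"twist":[0,0,0,0,0,0,0,0,0,0,0,0]}'
python3 -m inch '{"slide":[[0,0,0.003],[0,0,0.006],[0,0,0.008],[0,0,0.0095],[0,0,0.0095],[0,0,0.0095]],"twist":[0,0,0,0,0,0]}'
```

```text
clock: 4.92
tcp_pos: [0.6462, -0.1609, 0.0373]
ee_rot: [180.0, -0.0, -0.0]
contact_force: [-0.1, -0.3, -5.0]
gripper_width: 0.0555
finger_force: 30.0
clock: 5.42
tcp_pos: [0.646, -0.1609, 0.0327]
ee_rot: [180.0, -0.0, -0.0]
contact_force: [-0.8, 0.1, -1.2]
gripper_width: 0.0557
finger_force: 30.0
```

```bash
python3 -m inch '{"slide":[[0,0,0.001],[0,0,0.001],[0,0,0.001],[0,0,0.001]],"twist":[0,0,0,0]}' 0.78
python3 -m inch '{"slide":[[0,0,-0.02],[0,0,-0.06],[0,0,-0.12],[0,0,-0.18],[-0.08,0.06,-0.2],[-0.16,0.11,-0.2],[-0.24,0.17,-0.2],[-0.31,0.2,-0.2],[-0.38,0.23,-0.2],[-0.44,0.25,-0.2],[-0.49,0.27,-0.2],[-0.508,0.28,-0.2],[-0.508,0.28,-0.2],[-0.508,0.28,-0.2],[-0.508,0.28,-0.2]],"twist":[0,0,0,0,0,0,0,0,0,0,0,0,0,0,0]}' 1
python3 -c "
from h import *
cv2.imwrite('pics/scene3.png',vision.snapshot('scene'));cv2.imwrite('pics/top3.png',vision.snapshot('top'))
for n,uv in (('scene',(254,180)),):
    i=cv2.imread(f'pics/{n}3.png'); print(fit(n,i,uv,circ(.056),.010,.038,'steel'))
cv2.imwrite('pics/c3.png',np.hstack([cv2.resize(cv2.imread('pics/scene3.png')[60:260,180:380],(400,400),interpolation=2),cv2.resize(cv2.imread('pics/top3.png')[180:380,350:550],(400,400),interpolation=2)]))
go(392.1,-300.6,19,0)"
```

```text
clock: 5.75
tcp_pos: [0.6465, -0.161, 0.0323]
ee_rot: [180.0, -0.1, -0.0]
contact_force: [0.1, 0.2, -1.2]
gripper_width: 0.0668
finger_force: 0.0
clock: 7.0
tcp_pos: [0.3941, -0.2999, 0.1325]
ee_rot: [180.0, -0.1, 0.1]
contact_force: [0.6, 1.2, 0.0]
gripper_width: 0.0867
finger_force: 0.0
(array([ 654.5 , -142.69]), np.float64(0.431))
slide [-0.0039  0.0021  0.226 ] twist 0.001 q7 -57.2
```

View pics/c3.png

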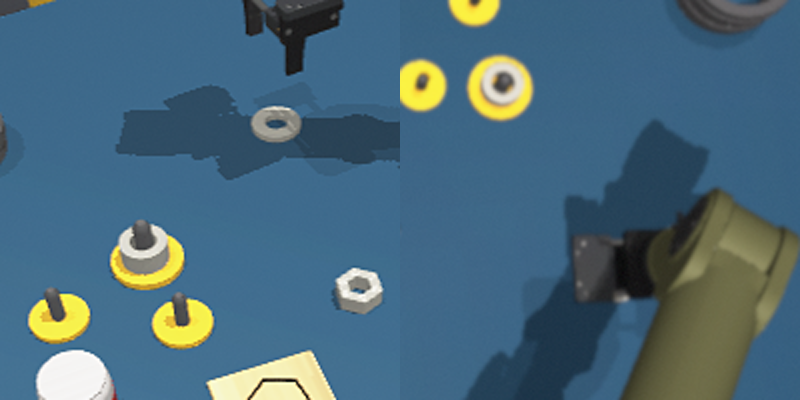

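The thick spacer is seated on the yellow base around the post (scene crop at about (142,245)). The gripper is now over the knife ring.

```bash
python3 -m inch '{"slide":[[-0.003,0.002,0.06],[-0.003,0.002,0.12],[-0.003,0.002,0.17],[-0.003,0.002,0.2],[-0.003,0.002,0.215],[-0.003,0.002,0.225],[-0.003,0.002,0.225],[-0.003,0.002,0.225]],"twist":[0,0,0,0,0,0,0,0]}'
python3 -m inch '{"slide":[[0,0,0],[0,0,0],[0,0,0],[0,0,0],[0,0,0],[0,0,0]],"twist":[0,0,0,0,0,0]}' 0
python3 -c "from h import *; go(645.3,-160.8,19,0); print(status.observe()['tcp_pos'])"
```

```text
clock: 7.77
tcp_pos: [0.3914, -0.302, 0.02]
ee_rot: [180.0, -0.1, 0.0]
contact_force: [-0.4, 0.8, 0.7]
gripper_width: 0.0872
finger_force: 0.0
clock: 8.27
tcp_pos: [0.3906, -0.3018, 0.0198]
ee_rot: [180.0, -0.0, -0.0]
contact_force: [-1.0, 0.8, 3.6]
gripper_width: 0.0643
finger_force: 30.0
slide [ 0.5093 -0.2821  0.0017] twist -0.0001 q7 -60.2
[ 0.39060252 -0.30178439  0.01979485]
```

```bash
python3 -m inch '{"slide":[[0,0,-0.02],[0,0,-0.06],[0,0,-0.12],[0,0,-0.17],[0.08,-0.04,-0.18],[0.16,-0.08,-0.18],[0.23,-0.12,-0.18],[0.3,-0.16,-0.18],[0.36,-0.2,-0.18],[0.42,-0.235,-0.18],[0.47,-0.26,-0.18],[0.5,-0.275,-0.18],[0.509,-0.282,-0.18],[0.509,-0.282,-0.18],[0.509,-0.282,-0.18],[0.509,-0.282,-0.18],[0.509,-0.282,-0.18]],"twist":[0,0,0,0,0,0,0,0,0,0,0,0,0,0,0,0,0]}'
python3 -c "
from h import *
i=vision.snapshot('scene'); cv2.imwrite('pics/scene4.png',i)
cv2.imwrite('pics/c4.png',cv2.resize(i[120:220,200:300],(500,500),interpolation=2))
s=status.observe(); print(s['tcp_pos'],s['gripper_width']); z=s['tcp_pos'][2]-.0198
print(project('scene',np.array([[.6426,-.1615,z+.005],[.6426,-.1615,z]])))
ringx(i,.066,z,z+.010,s['tcp_pos'][1]-.0006,s['tcp_pos'][0],(142,172,222,280))"
```

```text
clock: 9.68
tcp_pos: [0.6436, -0.1627, 0.1094]
ee_rot: [179.9, 0.1, -0.1]
contact_force: [-0.4, -1.0, -2.4]
gripper_width: 0.0642
finger_force: 30.0
[ 0.64380807 -0.16250746  0.10948089] 0.06383683691693953
[[247.8131302  161.19727904]
 [248.14332487 162.90413785]]
limits 231.125 262.125 model (np.float64(231.29436474763963), np.float64(262.50417269601485)) x left 0.6442 right 0.6447
```

View pics/c4.png

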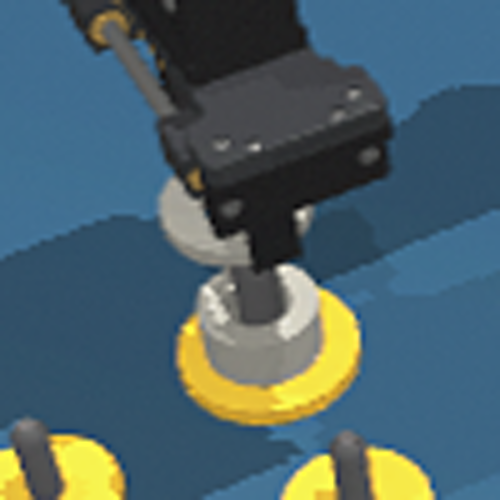

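The knife ring hangs level above the post, about 1.5 mm far in x and 1.7 mm right in y. I'll correct both while lowering.

```bash
python3 -m inch '{"slide":[[-0.003,-0.0034,0],[-0.003,-0.0034,0.015],[-0.003,-0.0034,0.03],[-0.003,-0.0034,0.045],[-0.003,-0.0034,0.06],[-0.003,-0.0034,0.075],[-0.003,-0.0034,0.085],[-0.003,-0.0034,0.092],[-0.003,-0.0034,0.096],[-0.003,-0.0034,0.096]],"twist":[0,0,0,0,0,0,0,0,0,0]}'
python3 -m inch '{"slide":[[0,0,0.002],[0,0,0.004],[0,0,0.006],[0,0,0.007],[0,0,0.0075],[0,0,0.0075],[0,0,0.0075]],"twist":[0,0,0,0,0,0,0]}'
```

```text
clock: 10.57
tcp_pos: [0.6432, -0.1591, 0.0607]
ee_rot: [-180.0, 0.0, -0.0]
contact_force: [-0.1, -1.1, -2.5]
gripper_width: 0.064
finger_force: 30.0
clock: 11.15
tcp_pos: [0.6435, -0.1592, 0.0579]
ee_rot: [180.0, -0.0, -0.0]
contact_force: [-0.9, -0.4, -0.1]
gripper_width: 0.0641
finger_force: 30.0
```

```bash
python3 -m inch '{"slide":[[0,0,0],[0,0,0],[0,0,0],[0,0,0]],"twist":[0,0,0,0]}' 0.9
python3 -m inch '{"slide":[[0,0,-0.02],[0,0,-0.06],[0,0,-0.12],[-0.03,-0.05,-0.16],[-0.07,-0.11,-0.16],[-0.11,-0.18,-0.16],[-0.15,-0.25,-0.16],[-0.2,-0.32,-0.16],[-0.24,-0.39,-0.16],[-0.28,-0.45,-0.16],[-0.32,-0.51,-0.16],[-0.35,-0.56,-0.16],[-0.37,-0.595,-0.16],[-0.38,-0.611,-0.16],[-0.38,-0.611,-0.16],[-0.38,-0.611,-0.16]],"twist":[0,0,0,0,0,0,0,0,0,0,0,0,0,0,0,0]}' 1
python3 -c "
from h import *
i=vision.snapshot('scene');t=vision.snapshot('top')
cv2.imwrite('pics/c5.png',np.hstack([cv2.resize(i[130:290,180:460],(560,320),interpolation=2)]))
cv2.imwrite('pics/top5.png',t)
go(452.8,145.4,20,0)"
```

```text
clock: 11.48
tcp_pos: [0.6436, -0.1592, 0.0577]
ee_rot: [180.0, -0.0, -0.0]
contact_force: [0.2, 0.6, 0.4]
gripper_width: 0.0768
finger_force: 0.0
clock: 12.82
tcp_pos: [0.4542, 0.1456, 0.138]
ee_rot: [180.0, -0.1, -0.0]
contact_force: [-0.3, -0.3, -0.6]
gripper_width: 0.0874
finger_force: 0.0
slide [-0.0034 -0.0015  0.2353] twist -0.0009 q7 -113.1
```

View pics/c5.png

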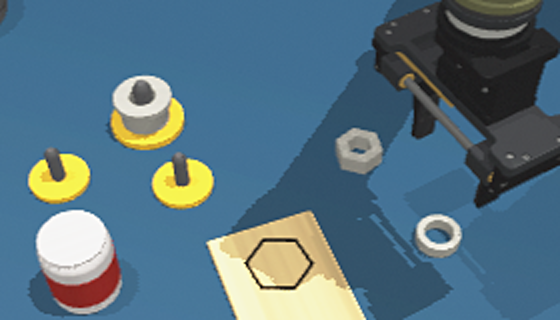

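The knife ring lies flat on the thick spacer, with the post visible through it. Next is the narrow spacer.

```bash
python3 -m inch '{"slide":[[-0.002,-0.001,0.06],[-0.002,-0.001,0.12],[-0.002,-0.001,0.17],[-0.002,-0.001,0.21],[-0.002,-0.001,0.225],[-0.002,-0.001,0.235],[-0.002,-0.001,0.235],[-0.002,-0.001,0.235]],"twist":[0,0,0,0,0,0,0,0]}'
python3 -m inch '{"slide":[[0,0,0],[0,0,0],[0,0,0],[0,0,0],[0,0,0],[0,0,0],[0,0,0],[0,0,0]],"twist":[0,0,0,0,0,0,0,0]}' 0
python3 -c "from h import *; go(644.3,-160.8,20,0); print(status.observe()['tcp_pos'])"
```

```text
clock: 13.58
tcp_pos: [0.4535, 0.1467, 0.0208]
ee_rot: [-180.0, -0.1, -0.1]
contact_force: [0.7, 0.0, 0.9]
gripper_width: 0.0874
finger_force: 0.0
clock: 14.25
tcp_pos: [0.4524, 0.1466, 0.0201]
ee_rot: [180.0, 0.0, -0.0]
contact_force: [-0.3, -1.1, 1.1]
gripper_width: 0.045
finger_force: 30.0
slide [3.838e-01 6.148e-01 5.000e-04] twist -0.0 q7 -120.6
[0.45244149 0.14662972 0.02009785]
```

```bash
python3 -m inch '{"slide":[[0,0,-0.02],[0,0,-0.06],[0,0,-0.12],[0.03,0.05,-0.17],[0.07,0.11,-0.18],[0.11,0.18,-0.18],[0.15,0.25,-0.18],[0.2,0.32,-0.18],[0.24,0.39,-0.18],[0.28,0.45,-0.18],[0.32,0.51,-0.18],[0.35,0.56,-0.18],[0.37,0.595,-0.18],[0.382,0.612,-0.18],[0.382,0.612,-0.18],[0.382,0.612,-0.18],[0.382,0.612,-0.18]],"twist":[0,0,0,0,0,0,0,0,0,0,0,0,0,0,0,0,0]}'
python3 -c "
from h import *
i=vision.snapshot('scene'); cv2.imwrite('pics/scene6.png',i)
cv2.imwrite('pics/c6.png',cv2.resize(i[120:220,200:300],(500,500),interpolation=2))
s=status.observe(); print(s['tcp_pos'],s['gripper_width']); z=s['tcp_pos'][2]-.0201
print(project('scene',np.array([[.6426,-.1615,z]])))
ringx(i,.046,z,z+.016,s['tcp_pos'][1]-.0006,s['tcp_pos'][0],(142,172,228,272))"
```

```text
clock: 15.67
tcp_pos: [0.6429, -0.1565, 0.1101]
ee_rot: [-179.9, 0.0, 0.1]
contact_force: [-0.1, 0.2, -1.2]
gripper_width: 0.0452
finger_force: 30.0
[ 0.64293813 -0.15643935  0.1102615 ] 0.045611543139726984
[[248.11170555 162.74068967]]
limits 237.625 262.875 model (np.float64(236.956002778888), np.float64(259.42867623504367)) x left 0.6414 right 0.6346
```

View pics/c6.png

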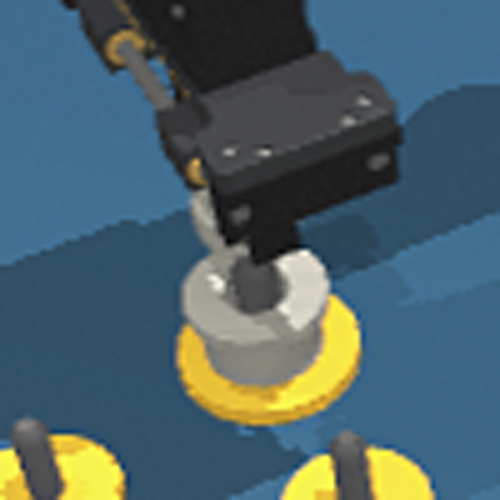

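```bash
python3 -m inch '{"slide":[[0,0,0],[0,0,0],[0,0,0],[0,0,0],[0,0,0],[0,0,0],[0,0,0],[0,0,0]],"twist":[0,0,0,0,0,0,0,0]}'
python3 -c "
from h import *
i=vision.snapshot('scene'); cv2.imwrite('pics/scene7.png',i)
s=status.observe(); print(s['tcp_pos'],s['gripper_width']); z=s['tcp_pos'][2]-.0201
ringx(i,.046,z,z+.016,s['tcp_pos'][1]-.0006,s['tcp_pos'][0],(142,167,228,272))
go(644.3,-160.8,110,0)"
```

```text
clock: 16.38
tcp_pos: [0.6434, -0.1592, 0.11]
ee_rot: [180.0, 0.0, -0.0]
contact_force: [0.5, 0.3, -1.7]
gripper_width: 0.0457
finger_force: 30.0
[ 0.64339233 -0.15920338  0.1100071 ] 0.04540883442761744
limits 236.875 242.625 model (np.float64(236.2676067228475), np.float64(258.7150848038571)) x left 0.642 right 0.6534
slide [0.0018 0.0032 0.    ] twist -0.0001 q7 -87.2
```

```bash
python3 -m inch '{"slide":[[0.001,0.003,0],[0.001,0.003,0.01],[0.001,0.003,0.022],[0.001,0.003,0.034],[0.001,0.003,0.046],[0.001,0.003,0.058],[0.001,0.003,0.068],[0.001,0.003,0.075],[0.001,0.003,0.078],[0.001,0.003,0.078],[0.001,0.003,0.078]],"twist":[0,0,0,0,0,0,0,0,0,0,0]}'
python3 -m inch '{"slide":[[0,0,0.002],[0,0,0.004],[0,0,0.005],[0,0,0.006],[0,0,0.006],[0,0,0.006],[0,0,0.006]],"twist":[0,0,0,0,0,0,0]}'
```

```text
clock: 17.35
tcp_pos: [0.644, -0.1607, 0.0712]
ee_rot: [180.0, -0.0, -0.0]
contact_force: [0.5, -1.4, 0.1]
gripper_width: 0.0453
finger_force: 30.0
clock: 17.93
tcp_pos: [0.6439, -0.1607, 0.0682]
ee_rot: [180.0, -0.0, -0.0]
contact_force: [0.3, 0.3, 0.1]
gripper_width: 0.0453
finger_force: 30.0
```

```bash
python3 -m inch '{"slide":[[0,0,0],[0,0,0],[0,0,0],[0,0,0]],"twist":[0,0,0,0]}' 0.7
python3 -m inch '{"slide":[[0,0,-0.02],[0,0,-0.06],[0,0,-0.12],[-0.04,-0.03,-0.14],[-0.1,-0.08,-0.14],[-0.16,-0.14,-0.14],[-0.22,-0.2,-0.14],[-0.28,-0.26,-0.14],[-0.33,-0.3,-0.14],[-0.355,-0.325,-0.14],[-0.366,-0.334,-0.14],[-0.366,-0.334,-0.14],[-0.366,-0.334,-0.14],[-0.366,-0.334,-0.14],[-0.366,-0.334,-0.14]],"twist":[0,0,0,-0.02,-0.04,-0.0672,-0.0672,-0.0672,-0.0672,-0.0672,-0.0672,-0.0672,-0.0672,-0.0672,-0.0672]}' 1
python3 -c "
from h import *
i=vision.snapshot('scene');t=vision.snapshot('top')
cv2.imwrite('pics/scene8.png',i);cv2.imwrite('pics/top8.png',t)
cv2.imwrite('pics/c8.png',np.hstack([cv2.resize(i[130:290,200:400],(500,400),interpolation=2),cv2.resize(t[190:310,340:430],(300,400),interpolation=2)]))
go(461,6.4,22,12.1)"
```

```text
clock: 18.27
tcp_pos: [0.644, -0.1607, 0.0682]
ee_rot: [180.0, -0.0, -0.0]
contact_force: [0.2, -0.4, 0.2]
gripper_width: 0.0587
finger_force: 0.0
clock: 19.52
tcp_pos: [0.462, 0.0053, 0.1382]
ee_rot: [-180.0, -0.0, 12.0]
contact_force: [-0.5, -0.4, -0.7]
gripper_width: 0.087
finger_force: 0.0
slide [-0.0008 -0.0014  0.2318] twist -0.0005 q7 -82.5
```

View pics/c8.png

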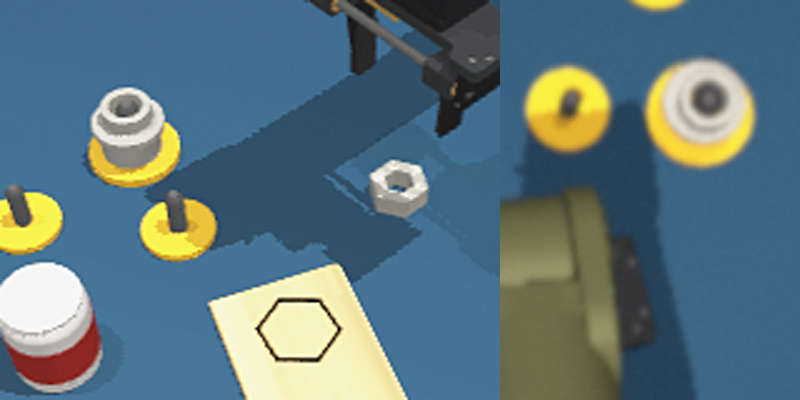

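The stack is complete with all three rings in order (scene crop, about (127,135)). Now I pick the nut.

```bash
python3 -m inch '{"slide":[[-0.001,-0.001,0.06],[-0.001,-0.001,0.12],[-0.001,-0.001,0.17],[-0.001,-0.001,0.21],[-0.001,-0.001,0.225],[-0.001,-0.001,0.231],[-0.001,-0.001,0.231],[-0.001,-0.001,0.231]],"twist":[0,0,0,0,0,0,0,0]}'
python3 -m inch '{"slide":[[0,0,0],[0,0,0],[0,0,0],[0,0,0],[0,0,0],[0,0,0],[0,0,0],[0,0,0]],"twist":[0,0,0,0,0,0,0,0]}' 0
python3 - <<'E'
from h import *
go(613,91.9,22,28.9); print(status.observe()['tcp_pos'])
i=cv2.imread('pics/scene8.png')
import h
f=h.mask_at
for vt in (90,110,130):
    h.mask_at=lambda a,u,k: f(a,u,k,r=36,vt=vt)
    try:
        m,o=h.mask_at(i,(345,315),"line"); print(vt,cv2.minAreaRect(np.argwhere(m)[:,::-1].astype(np.float32)),*fit("scene",i,(345,315),rect(.092,.038),.008,.008,"line",yaw0=0,size=True))
        print(*fit("scene",i,(320,262),hexa(.058),.008,.008,"line",yaw0=0,size=True,period=60))
    except Exception as e: print(vt,repr(e))
E
```

```text
clock: 20.28
tcp_pos: [0.4614, 0.0067, 0.0235]
ee_rot: [180.0, -0.1, 12.1]
contact_force: [-0.7, 0.5, 0.7]
gripper_width: 0.0865
finger_force: 0.0
clock: 20.95
tcp_pos: [0.4603, 0.0067, 0.0226]
ee_rot: [180.0, 0.0, 12.1]
contact_force: [-0.7, 0.6, 0.4]
gripper_width: 0.0457
finger_force: 30.0
slide [ 0.3342 -0.1026  0.0011] twist -0.0934 q7 -89.5
[0.46033498 0.0067154  0.02257243]
90 ((151.30001831054688, 168.10000610351562), (52.32398986816406, 199.90447998046875), 63.43495178222656) [614.42 230.97  -5.43   0.63] 0.384
[611.42  90.84  59.72   1.03] 0.042
110 ((141.65000915527344, 143.44998168945312), (82.85166931152344, 204.59934997558594), 71.56504821777344) [629.88 218.84 170.19   1.04] 0.046
[611.35  91.44  -0.84   1.05] 0.011
130 ((141.6000518798828, 143.29998779296875), (83.80034637451172, 205.23179626464844), 71.56504821777344) [629.61 218.98 170.11   1.04] 0.054
[611.16  91.2   57.99   1.06] 0.014
```

```bash
python3 -m inch '{"slide":[[0,0,-0.02],[0,0,-0.06],[0,0,-0.11],[0.03,-0.01,-0.14],[0.09,-0.03,-0.14],[0.15,-0.05,-0.14],[0.21,-0.07,-0.14],[0.27,-0.09,-0.14],[0.31,-0.1,-0.14],[0.333,-0.103,-0.14],[0.333,-0.103,-0.14],[0.333,-0.103,-0.14],[0.333,-0.103,-0.14],[0.333,-0.103,-0.14],[0.333,-0.103,-0.14]],"twist":[0,0,0,-0.02,-0.04,-0.06,-0.08,-0.094,-0.094,-0.094,-0.094,-0.094,-0.094,-0.094,-0.094]}'
python3 -c "from h import *; go(612.3,92,30.6,29)"
python3 -m inch '{"slide":[[0,0,0.02],[0,0,0.04],[0,0,0.06],[0,0,0.08],[0,0,0.1],[0,0,0.11],[0,0,0.115],[0,0,0.115],[0,0,0.115]],"twist":[0,0,0,0,0,0,0,0,0]}'
python3 -c "from h import *; go(612.3,92,30.6,29); s=status.observe(); print(s['tcp_pos'],s['contact_force'])"
```

```text
clock: 22.2
tcp_pos: [0.6116, 0.0911, 0.0927]
ee_rot: [180.0, 0.0, 29.0]
contact_force: [0.4, 0.8, -2.2]
gripper_width: 0.0456
finger_force: 30.0
slide [ 0.0021 -0.0009  0.1241] twist -0.0002 q7 -84.5
clock: 22.95
tcp_pos: [0.6126, 0.0922, 0.0351]
ee_rot: [-180.0, -0.0, 29.0]
contact_force: [0.1, 0.3, -1.7]
gripper_width: 0.0456
finger_force: 30.0
slide [-0.0006  0.      0.009 ] twist 0.0001 q7 -86.5
[0.61256518 0.09215761 0.03511675] [ 0.07933031  0.34993617 -1.70065649]
```

```bash
python3 -m inch '{"slide":[[0,0,0.002],[0,0,0.004],[0,0,0.006],[0,0,0.008],[0,0,0.009],[0,0,0.009],[0,0,0.009]],"twist":[0,0,0,0,0,0,0]}'
python3 -m inch '{"slide":[[0,0,0],[0,0,0],[0,0,0],[0,0,0]],"twist":[0,0,0,0]}' 0.7
python3 -m inch '{"slide":[[0,0,-0.02],[0,0,-0.06],[0,0,-0.12],[-0.02,-0.04,-0.18],[-0.04,-0.1,-0.18],[-0.06,-0.17,-0.18],[-0.09,-0.24,-0.18],[-0.11,-0.31,-0.18],[-0.14,-0.38,-0.18],[-0.17,-0.45,-0.18],[-0.19,-0.51,-0.18],[-0.21,-0.56,-0.18],[-0.217,-0.585,-0.18],[-0.217,-0.59,-0.18],[-0.217,-0.59,-0.18],[-0.217,-0.59,-0.18],[-0.217,-0.59,-0.18]],"twist":[0,0,0,0,0,0,0,0,0,0,0,0,0,0,0,0,0]}' 1
python3 - <<'E'
from h import *
i=vision.snapshot('scene');cv2.imwrite('pics/scene9.png',i)
c=i[225:365,270:410].copy()
cv2.imwrite('pics/c9.png',np.hstack([cv2.resize(c,(400,400),interpolation=2),cv2.resize(i[240:340,420:520],(400,400),interpolation=2)]))
print(fit('scene',i,(319,257),hexa(.046),.008,.028,'steel',yaw0=0,size=True,period=60))
go(374.5,297.5,22,28.5)
E
```

```text
clock: 23.53
tcp_pos: [0.6124, 0.0919, 0.0306]
ee_rot: [180.0, -0.0, 29.0]
contact_force: [-0.5, -0.1, -0.6]
gripper_width: 0.0456
finger_force: 30.0
clock: 23.87
tcp_pos: [0.6126, 0.092, 0.0307]
ee_rot: [180.0, -0.0, 29.0]
contact_force: [-0.5, -0.3, 0.4]
gripper_width: 0.0596
finger_force: 0.0
clock: 25.28
tcp_pos: [0.3757, 0.2963, 0.1206]
ee_rot: [180.0, -0.0, 28.9]
contact_force: [-0.0, -0.8, 0.3]
gripper_width: 0.087
finger_force: 0.0Traceback (most recent call last):
  File "<stdin>", line 5, in <module>
  File "h.py", line 38, in fit
    m,o=mask_at(img,uv,kind)
        ~~~~~~~^^^^^^^^^^^^^
  File "h.py", line 33, in mask_at
    i=min(big,key=dist)
ValueError: min() iterable argument is empty
```

View pics/c9.png

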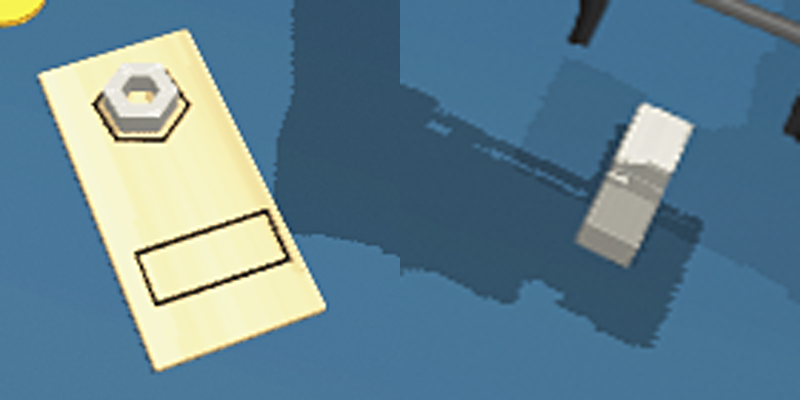

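The nut sits within the hexagon at crop (142,100), and the block lies at crop (640,185) between the open fingers. I'll grip the block.

```bash
python3 -m inch '{"slide":[[0,0,0.06],[0,0,0.11],[0,0,0.15],[0,0,0.18],[0,0,0.19],[0,0,0.197],[0,0,0.197],[0,0,0.197]],"twist":[0,0,0,0,0,0,0,0]}'
python3 -m inch '{"slide":[[0,0,0],[0,0,0],[0,0,0],[0,0,0],[0,0,0],[0,0,0],[0,0,0],[0,0,0],[0,0,0],[0,0,0]],"twist":[0,0,0,0,0,0,0,0,0,0]}' 0
python3 - <<'E'
from h import *
import h
go(630.8,219.4,22,-10); print(status.observe()['tcp_pos'])
i=cv2.imread('pics/scene9.png'); g=cv2.cvtColor(i,cv2.COLOR_BGR2HSV)
f=h.mask_at
def mk(a,u,k):
    x0,y0=u[0]-20,u[1]-22; c=cv2.resize(a[y0:y0+40,x0:x0+40],None,fx=K,fy=K,interpolation=2); s=cv2.cvtColor(c,cv2.COLOR_BGR2HSV)
    m=((s[...,1]<38)&(s[...,2]>80)).astype(np.uint8); m=cv2.morphologyEx(m,cv2.MORPH_OPEN,np.ones((9,9)))
    out=np.zeros_like(m); cv2.fillConvexPoly(out,cv2.convexHull(np.argwhere(m)[:,::-1].astype(np.int32)),1)
    cv2.imwrite('pics/m.png',out*255); return out,np.array([x0,y0])
h.mask_at=mk
print(fit('scene',i,(319,260),hexa(.046),.008,.028,'steel',yaw0=0,size=True,period=60))
E
```

```text
clock: 26.0
tcp_pos: [0.3751, 0.2976, 0.0227]
ee_rot: [-180.0, -0.1, 29.0]
contact_force: [-0.1, 0.1, 0.4]
gripper_width: 0.0869
finger_force: 0.0
clock: 26.83
tcp_pos: [0.3744, 0.2973, 0.022]
ee_rot: [180.0, 0.0, 29.0]
contact_force: [0.3, 0.3, 0.2]
gripper_width: 0.0281
finger_force: 0.0
slide [ 0.3729  0.385  -0.    ] twist 0.2167 q7 -115.8
[0.37439871 0.29734452 0.02199158]
(array([611.09,  90.49,  58.84,   0.97]), np.float64(0.019))
```

The nut is centred within 1 mm and 0.5° of the hexagon. The fingers are still closing on the block, so I'll finish the grip, lift and carry it over.

```bash
python3 -m inch '{"slide":[[0,0,0],[0,0,0],[0,0,0],[0,0,0]],"twist":[0,0,0,0]}'
python3 -m inch '{"slide":[[0,0,-0.02],[0,0,-0.06],[0,0,-0.11],[0.04,0.04,-0.14],[0.09,0.09,-0.14],[0.14,0.14,-0.14],[0.19,0.19,-0.14],[0.24,0.24,-0.14],[0.28,0.29,-0.14],[0.32,0.33,-0.14],[0.355,0.365,-0.14],[0.373,0.385,-0.14],[0.373,0.385,-0.14],[0.373,0.385,-0.14],[0.373,0.385,-0.14],[0.373,0.385,-0.14],[0.373,0.385,-0.14],[0.373,0.385,-0.14]],"twist":[0,0,0,0.03,0.06,0.09,0.12,0.15,0.18,0.2,0.217,0.217,0.217,0.217,0.217,0.217,0.217,0.217]}'
python3 - <<'E'
from h import *
i=vision.snapshot('scene');cv2.imwrite('pics/scene10.png',i)
cv2.imwrite('pics/c10.png',cv2.resize(i[200:360,250:410],(480,480),interpolation=2))
go(630.8,219.4,30,-10)
E
```

```text
clock: 27.17
tcp_pos: [0.3744, 0.2973, 0.022]
ee_rot: [180.0, 0.0, 29.0]
contact_force: [-0.5, -1.0, -0.2]
gripper_width: 0.0259
finger_force: 30.0
clock: 28.67
tcp_pos: [0.6301, 0.22, 0.0923]
ee_rot: [180.0, 0.0, -10.0]
contact_force: [-0.3, -0.1, -3.4]
gripper_width: 0.0257
finger_force: 30.0
slide [0.0011 0.0007 0.1246] twist 0.0 q7 -134.0
```

View pics/c10.png

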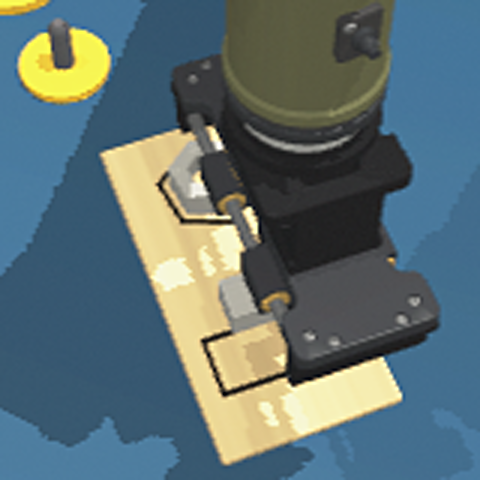

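The block is held over the bar outline and lined up with it. I'll lower and release it.

```bash
python3 -m inch '{"slide":[[0,0,0.02],[0,0,0.04],[0,0,0.06],[0,0,0.08],[0,0,0.1],[0,0,0.11],[0,0,0.116],[0,0,0.118],[0,0,0.12],[0,0,0.122],[0,0,0.124],[0,0,0.1245],[0,0,0.1245],[0,0,0.1245],[0,0,0.1245]],"twist":[0,0,0,0,0,0,0,0,0,0,0,0,0,0,0]}'
python3 -c "from h import *; go(630.8,219.4,30,-10)"
```

```text
clock: 29.97
tcp_pos: [0.6311, 0.2195, 0.0301]
ee_rot: [-180.0, -0.0, -10.1]
contact_force: [-0.3, -0.1, -1.4]
gripper_width: 0.0257
finger_force: 30.0
slide [-0.0005  0.0003  0.0001] twist -0.0003 q7 -135.6
```

```bash
python3 -m inch '{"slide":[[0,0,0.0005],[0,0,0.0005],[0,0,0.0005],[0,0,0.0005],[0,0,0.0005]],"twist":[0,0,0,0,0]}' 0.6
python3 -m inch '{"slide":[[0,0,-0.02],[0,0,-0.06],[0,0,-0.12],[0,0,-0.18],[-0.08,0,-0.2],[-0.16,0,-0.24],[-0.22,0,-0.28],[-0.28,0,-0.3],[-0.3,0,-0.3],[-0.3,0,-0.3],[-0.3,0,-0.3],[-0.3,0,-0.3],[-0.3,0,-0.3],[-0.3,0,-0.3]],"twist":[0,0,0,0,0,0,0,0,0,0,0,0,0,0]}'
python3 - <<'E'
from h import *
i=vision.snapshot('scene');cv2.imwrite('pics/scene11.png',i);t=vision.snapshot('top');cv2.imwrite('pics/top11.png',t)
cv2.imwrite('pics/c11.png',np.hstack([cv2.resize(i[160:360,190:390],(500,500),interpolation=2),cv2.resize(t[140:340,220:330],(275,500),interpolation=2)]))
import h
def mk(a,u,k):
    x0,y0=u[0]-30,u[1]-30; c=cv2.resize(a[y0:y0+60,x0:x0+60],None,fx=K,fy=K,interpolation=2); s=cv2.cvtColor(c,cv2.COLOR_BGR2HSV)
    m=((s[...,1]<38)&(s[...,2]>80)).astype(np.uint8); m=cv2.morphologyEx(m,cv2.MORPH_OPEN,np.ones((9,9)))
    out=np.zeros_like(m); cv2.fillConvexPoly(out,cv2.convexHull(np.argwhere(m)[:,::-1].astype(np.int32)),1)
    return out,np.array([x0,y0])
h.mask_at=mk
print(fit('scene',i,(344,310),rect(.08,.026),.008,.028,'steel',yaw0=0,size=True))
E
```

```text
clock: 30.38
tcp_pos: [0.631, 0.2195, 0.0298]
ee_rot: [-180.0, -0.0, -10.1]
contact_force: [-0.2, -0.4, -0.1]
gripper_width: 0.0489
finger_force: 0.0
clock: 31.55
tcp_pos: [0.484, 0.2449, 0.1787]
ee_rot: [-180.0, 0.1, -10.2]
contact_force: [0.3, -0.3, -0.3]
gripper_width: 0.0522
finger_force: 0.0
(array([689.36, 221.92, -12.95,   2.27]), np.float64(0.157))
```

View pics/c11.png

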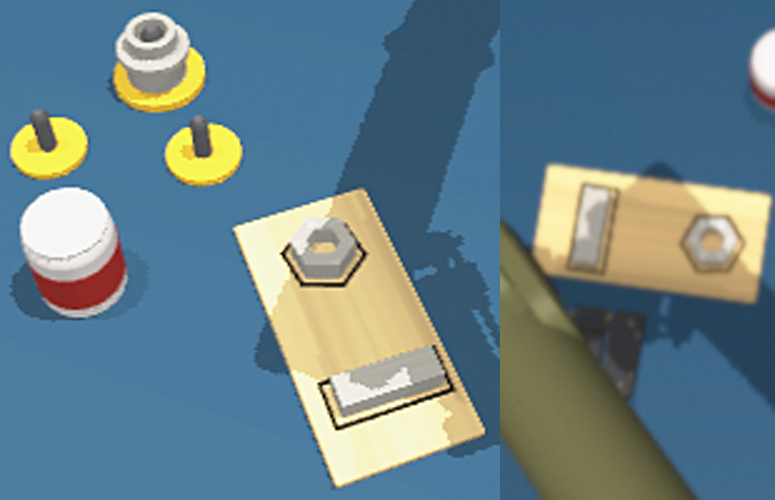

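All five pieces are in place. The stack stands on the large stub, the nut is inside the hexagon, and the block is inside the rectangle and parallel to it. The tin and the wrench are untouched, and the gripper is clear.

```bash
python3 -c "from plant import bot; print(bot.finish_job())"
```

```text
the job is handed in; nothing more can be done
None
```

I handed the job in at about 32 s: the thick spacer, knife ring and narrow spacer are stacked in order on the 84 mm stub, and the lock nut and gauge block lie flat and square inside their outlines (block checked by eye only); the tin and wrench were not touched.

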